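# Refit and lock the filter hatch of a bench dust collector

## Robot

A 6-joint arm with a two-finger parallel gripper is mounted at the origin on a cart in front of the work surface, level with it; the furniture and walls round the work are solid. World frame = base frame: x ahead of the robot, y to its left, z up, the work surface at z = 0. Lengths are in m, angles in rad, forces in N, time in s.
With the tool pointing down it reaches from about 0.325 to 0.9 m from the base axis. Payload 3.5 kg.
Tool frame: the origin (TCP) lies between the finger pads; the fingertips stand 25 mm ahead of it and the grasp point (between the pads) lies 6 mm ahead of it (env.nose_length is the z of the fingertips in the tool frame, in m); z points along the fingers, y is the line along which they close (so a half turn about z gives the same grasp; the last joint's range is limited). The gripper opens to 85 mm and grips with 20 to 120 N. Pads are 22 mm wide; open, the fingers measure 114 mm over their backs; the gripper's body (76 mm by 85 mm) begins 54 mm behind the grasp point. The pads swing forward as they close: fully open they stand 13 mm farther back than shut.
Start: joints at [1.034, 0.276, -0.026, 1.268, 0, 1.467], TCP at [0.263, 0.567, 0.256] pointing down, gripper open.
Joint ranges: [-3.12, 3.12], [-0.85, 1.88], [-1.08, 1.24], [-1.95, 2.15], [-1.57, 1.53], [-3.14, 3.14]. Speed limits (rad/s): [2.57, 2.57, 3.14, 3.14, 3.14, 3.14].

## Interface

Orientations are given as a 3x3 rotation matrix whose columns are the frame's x, y, z axes.
In Python, from workcell import env gives the robot as it stands.
- The arm moves only by the shell command python3 -m creep [FORCE], which reads ROWS from standard input. ROWS is one flat JSON list of numbers that holds 1 to 5 rows one after another, with no inner brackets; each row has 5 numbers: dx, dy, dz in shares of 0.4 m (1.0 is 0.4 m), then a turn about the tool's z in shares of 2 pi rad (1.0 is 2 pi rad), then the finger opening in m; each row is the pose to reach, as a shift and turn from the pose commanded when the command began, along the tool's axes at that moment; what a row does not reach only later rows make up. A row lasts 1/8 s, in which the tool goes at most 0.0625 m and 0.188 rad, less where a joint would pass 70% of its speed; a pose out of reach is approached as far as the arm can. The fingers move at their own pace and stop on an object; FORCE is the grip in N (left out, the last holds). Time passes only in rows, so rows that do not move let the fingers close. It prints the time, the measured TCP pose, the force, the opening and the grip force at its end. Input that does not fit is refused with a message, and nothing moves.
- env.get_state(): the state, without advancing time (a new reading comes with each control period).
- env.get_image(name): name is "side" or "top"; returns the picture (384x512x3 uint8, red, green, blue); there is no depth.
- env.calibration(name): a dict with "fx", "fy", "cx", "cy" (pixels), "camera_from_world" (4x4, takes a point from world to camera coordinates). Camera axes: x right, y down, z forward; pixel columns grow to the right and rows downward; lengths in m; the calibration is good to about 2 mm. A picture is of the moment at which its call begins. calibration takes no time and is no camera call.
- env.sign_off(): hands the job in; it is judged then, once.
The state is a dict: "t": time; "q": joint angles; "qd": joint speeds; "joint_efforts": joint torques, N m; "tool_pos": TCP position; "tool_rot": TCP orientation; "wrist_force": force on the tool from outside, world axes, zero at the start; "torque": the same for the moment, N m; "opening": finger opening in m; "gripper_force": force on a finger pad.
Only numpy, scipy, OpenCV 4.12 (cv2) and the standard library are available. Lean on these libraries where they do the work, as an engineer would, in place of code of your own. Each camera call takes 0.05 s, during which the arm holds its last target. There are 200 camera calls.

## Task

The filter of the bench dust collector has been changed: put its dark hatch cover back on the opening, fully down on the gasket. Then lock it: press the red handle down just until it will turn, never forcing it, turn it a quarter turn clockwise and let it spring up into its locked detent. Leave the other things on the bench where they are.

Things in the scene. Friction and masses are not known exactly. Their poses are not given: they have to be found in the camera images.
- collector: Fixed light grey sheet-metal box, 130 x 140 x 80 mm, hatch opening (71 along its x by 95 along its y) in its top with a 2 mm black gasket round it. Louvres and rocker switch on its -x face, suction spout on its -y face (reaches 26 mm out). Origin: centre of its underside, z up.
- hatch_seat (a point): Centre of the hatch opening at the top of the gasket, 82 mm above the collector's origin; axes as the collector's. Below it sits a steel strike plate with a slot along x; how deep it is set differs from unit to unit by 4.5 mm either way and is not reported. Turned in the chamber under it, the 24 x 5 mm pin rises into a groove along y: the detent.
- cover: Loose dark hatch cover, plate 88 (x) x 112 (y) x 3 mm, about 0.35 kg with latch. Below it a skirt 16 mm deep, tapered, 68 x 92 mm at the plate, fits the opening with 1.5 mm play a side. Origin: centre of the skirt's foot, on which it stands; plate underside 16 mm, plate top 19 mm up. Seated: origin 16 mm below hatch_seat, axes as the collector's (it starts within 0.7 rad of that yaw).
- latch_grip (a point): On the axis of the red handle held in the cover: upright blade 42 mm long (along its x), 12 mm thick (along its y), 30 mm high; this point is 12 mm below its top, 62 mm above the cover's origin when sprung up. Its x axis turns with the handle. Below the blade only a 12 mm shaft, then a collar 24 mm wide and 5 mm high on the plate. The cover can be carried by it.
- latch_turn (a joint): Turn of the handle, rad, positive clockwise from above: 0 = open, blade and pin along the cover's x; 1.57 = locked; stop at 1.64. Seated, it has 0.25 rad play until pressed 5 to 14 mm (hidden), then turns freely over 2 mm of depth; deeper, a pin still in line is blocked again by a blind slot. Pressing takes 3 N + 0.35 N/mm, turning 0.03 N m. Let up near 1.57, it springs 3.5 mm up: detent.
- lemel_bowl: Bystander: brass bowl, 72 mm wide, 36 mm high, standing loose on the bench; origin at the centre of its underside.
- eraser: Bystander: green eraser, 33 x 41 x 11 mm, loose on the bench; origin at the centre of its underside.
- cork_die: Bystander: cork cube with rounded edges, 24 x 26 x 22 mm, loose on the bench; origin at the centre of its underside.

How it is judged:
By the outcome, as a careful person would: the job done as asked, in the order asked, and still so for the second after the job is handed in, with the robot touching nothing.
It also fails if it takes over 64 s, if anything falls off the work surface, if the arm or the gripper's body presses on something with over 40 N, if the wrist force passes 120 N, or if a joint passes its speed limit or range.

## Working session

There is one attempt and no reset: what is moved stays moved. The work goes in short steps, Python scripts to look and compute and a shell command to move; the robot and the scene stay as the last step left them, time stands still between calls to the robot, and variables do not carry over. Pictures are saved under pics/ and viewed, at most 10 in all, crops included, and the job is handed in when it is done.

```bash
ls; mkdir -p pics; python3 - <<'E'
from workcell import env
import cv2,numpy as np
s=env.get_state()
print({k:np.round(v,3).tolist() for k,v in s.items()})
for n in("top","side"):
    cv2.imwrite(f"pics/{n}0.png",env.get_image(n)[:,:,::-1]); c=env.calibration(n); print(n,c["fx"],c["fy"],c["cx"],c["cy"],np.round(c["camera_from_world"],3).tolist())
E
```

```text
pics
{'t': 0.0, 'q': [1.034, 0.277, -0.028, 1.268, -0.0, 1.467], 'qd': [0.001, -0.001, -0.0, 0.002, -0.001, -0.001], 'joint_efforts': [0.0, -44.551, 29.52, 0.017, -0.0, -0.0], 'tool_pos': [0.262, 0.566, 0.255], 'tool_rot': [[-0.907, 0.42, -0.001], [0.42, 0.907, -0.002], [0.0, -0.002, -1.0]], 'wrist_force': [0.585, 0.101, -0.641], 'torque': [-0.016, 0.03, -0.009], 'gripper_force': 0.0, 'opening': 0.085}
top 453.56316540083753 453.56316540083753 254.49138354312458 189.39321201834446 [[0.005, -1.0, -0.001, -0.117], [-0.992, -0.005, -0.123, 0.554], [0.123, 0.001, -0.992, 1.227], [0.0, 0.0, 0.0, 1.0]]
side 437.9259076048198 437.9259076048198 260.3881354975307 190.9877818140345 [[0.985, 0.174, 0.002, -0.513], [0.131, -0.734, -0.666, -0.117], [-0.114, 0.656, -0.746, 1.13], [0.0, 0.0, 0.0, 1.0]]
```

View pics/top0.png

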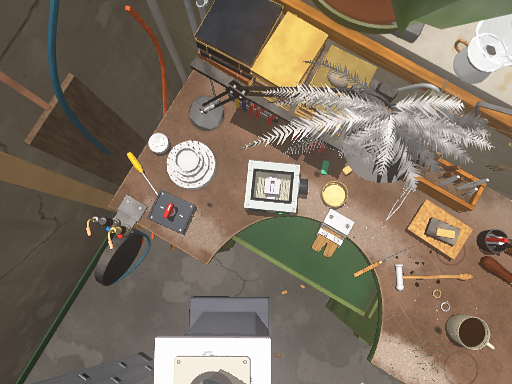

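View pics/side0.png

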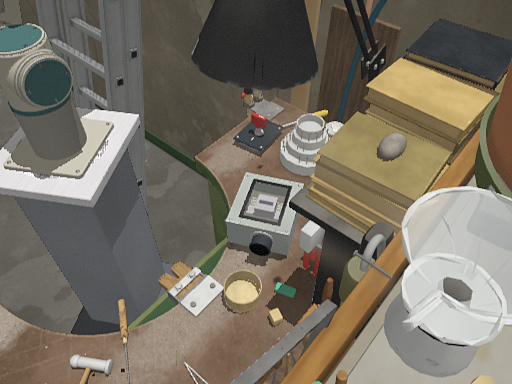

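The top view shows the collector near (272,187) with its spout to the right at (302,187), and the cover with its red handle near (170,212). The side view shows the collector near (265,210) and the cover near (258,133).

```bash
cat > h.py <<'E'
import numpy as np,cv2
from workcell import env
def cast(n,uv,z):
    c=env.calibration(n);T=c["camera_from_world"];T=np.array(T);R,t=T[:3,:3],T[:3,3];o=-R.T@t
    uv=np.atleast_2d(uv).astype(float)
    d=np.c_[(uv[:,0]-c["cx"])/c["fx"],(uv[:,1]-c["cy"])/c["fy"],np.ones(len(uv))]@R
    return o+d*((z-o[2])/d[:,2])[:,None]
def proj(n,P):
    c=env.calibration(n);T=np.array(c["camera_from_world"]);p=np.atleast_2d(P)@T[:3,:3].T+T[:3,3]
    return np.c_[c["fx"]*p[:,0]/p[:,2]+c["cx"],c["fy"]*p[:,1]/p[:,2]+c["cy"]]
def rect(n,mask,z,box):
    """largest blob of mask inside box (u0,v0,u1,v1), outline cast on plane z, min-area rectangle in world"""
    m=np.zeros_like(mask,np.uint8);u0,v0,u1,v1=box;m[v0:v1,u0:u1]=mask[v0:v1,u0:u1]
    m=cv2.morphologyEx(m,cv2.MORPH_CLOSE,np.ones((3,3)))
    cs,_=cv2.findContours(m,cv2.RETR_EXTERNAL,cv2.CHAIN_APPROX_NONE);k=max(cs,key=cv2.contourArea)
    P=cast(n,k[:,0],z)[:,:2];r=cv2.minAreaRect((P*1000).astype(np.float32))
    return k,r
E
python3 - <<'E'
from h import *
for n,(a,b,c,d) in {"top":(130,145,330,255),"side":(190,95,340,275)}.items():
    im=cv2.imread(f"pics/{n}0.png");hsv=cv2.cvtColor(im,cv2.COLOR_BGR2HSV);H,S,V=cv2.split(hsv)
    red=((H<8)|(H>172))&(S>150)&(V>110)
    bx={"top":(140,185,200,245),"side":(225,105,290,160)}[n]
    k,r=rect(n,red,.074 if n=="top" else .06,bx);print(n,"red@74",np.round(r[0],1),np.round(r[1],1),r[2],k[:,0].min(0),k[:,0].max(0))
    dark=((V<95)&(S<90))|red
    k,r=rect(n,dark,.018,bx);print("plate",np.round(r[0],1),np.round(r[1],1),r[2])
    f=4 if n=="top" else 3.3
    cv2.imwrite(f"pics/{n}z.png",cv2.resize(im[b:d,a:c],None,fx=f,fy=f,interpolation=cv2.INTER_CUBIC))
E
```

```text
top red@74 [491.6 114. ] [18.8 40.5] 67.05337524414062 [163 203] [172 217]
plate [491.9 119.9] [31.5 45.9] 67.05339050292969
side red@74 [493.5 119.1] [35.7 55.5] 10.179394721984863 [251 113] [265 127]
plate [488.8 118.7] [140.1 113.2] 66.98633575439453
```

View pics/topz.png

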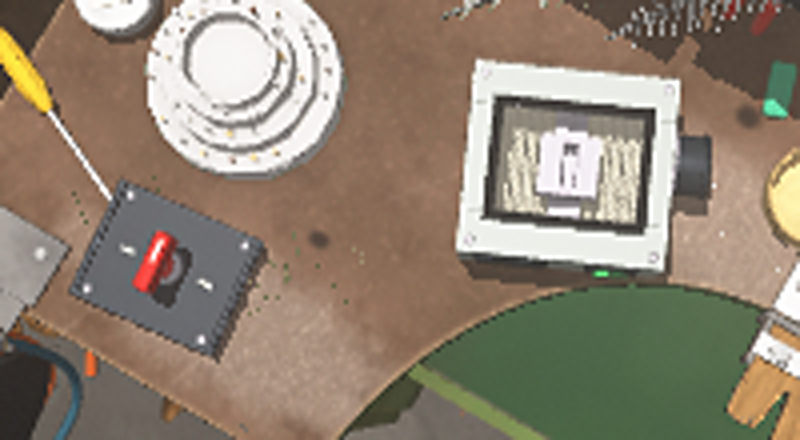

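View pics/sidez.png

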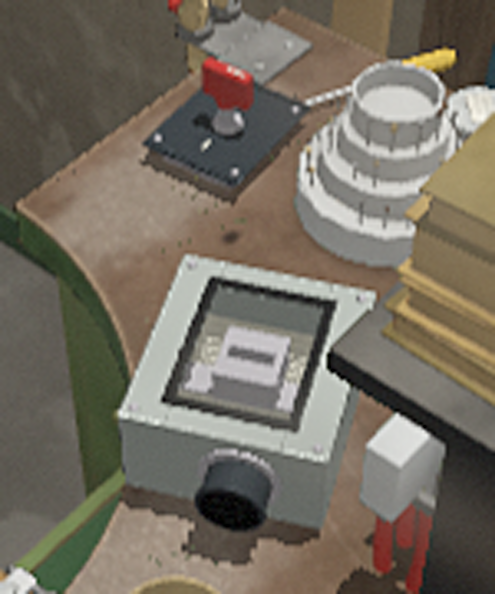

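The zoomed top view has the cover plate's corners at about (160,190), (197,205), (185,234) and (147,218) in full-image pixels. The collector's top corners are at (249,160), (300,165), (297,213) and (244,208), and the strike plate's slot runs along the image vertical. The zoomed side view agrees with this.

```bash
python3 - <<'E'
from h import *
im=cv2.imread("pics/top0.png");H,S,V=cv2.split(cv2.cvtColor(im,cv2.COLOR_BGR2HSV))
for p in [(175,205),(160,215),(180,225),(255,170),(290,206),(255,190),(245,230),(150,175),(258,172),(300,187)]: print(p,H[p[1],p[0]],S[p[1],p[0]],V[p[1],p[0]])
np.set_printoptions(suppress=True,precision=1)
red=((H<8)|(H>172))&(S>150)&(V>110)
def show(name,n,m,z,box):
    k,r=rect(n,m,z,box);print(name,n,np.round(r[0],1),np.round(r[1],1),round(r[2],1))
    return k,r
for th in (85,100):
    show("plate","top",((V<th)&(H>95)&(H<135))|red,.019,(140,182,202,240))
for th in (150,170): show("colltop","top",(V>th)&(S<45),.080,(236,152,310,218))
show("gasket","top",(V<60),.081,(250,162,300,206))
im=cv2.imread("pics/side0.png");H,S,V=cv2.split(cv2.cvtColor(im,cv2.COLOR_BGR2HSV))
# corners from viewed crops
tc=np.array([[122,180],[267,240],[220,358],[70,293]])/4+[130,145]
sc=np.array([[185,80],[308,112],[235,185],[145,148]])/3.3+[190,95]
print("cover top\n",cast("top",tc,.019)*1000);print("cover side\n",cast("side",sc,.019)*1000)
tc=np.array([[475,60],[680,80],[668,272],[458,252]])/4+[130,145]
sc=np.array([[186,255],[378,295],[322,455],[120,412]])/3.3+[190,95]
for a,n in((tc,"top"),(sc,"side")):
    P=cast(n,a,.08)*1000;print("coll",n,P[:,:2].tolist(),P.mean(0))
g=np.array([[213,278],[335,300],[299,428],[163,400]])/3.3+[190,95]
P=cast("side",g,.082)*1000;print("gasket side",P,P.mean(0))
E
```

```text
(175, 205) 103 16 115
(160, 215) 113 9 109
(180, 225) 115 14 113
(255, 170) 15 29 70
(290, 206) 42 5 237
(255, 190) 21 37 145
(245, 230) 51 68 97
(150, 175) 12 94 144
(258, 172) 21 35 145
(300, 187) 120 3 88
plate top [495.8 124.5] [19.6 42.3] 67.1
plate top [495.8 124.5] [19.6 42.3] 67.1
colltop top [ 558.8 -162.3] [142.1 129.9] 84.6
colltop top [ 558.7 -162.1] [141.6 129.7] 84.6
gasket top [ 522.8 -153.5] [0. 0.] 0.0
cover top
 [[553.1 149.8  19. ]
 [511.3  46.9  19. ]
 [428.8  77.9  19. ]
 [473.4 183.7  19. ]]
cover side
 [[452.6 166.   19. ]
 [556.4 144.1  19. ]
 [514.   50.6  19. ]
 [438.3  79.4  19. ]]
coll top [[628.4609588707797, -98.74622304264147], [615.4794583039962, -236.97040262189574], [485.9074994349718, -228.07410540778875], [498.5176265826561, -88.30634979772763]] [ 557.1 -163.    80. ]
coll side [[504.8707114464831, -86.19727211461881], [633.8358305513069, -99.66853336817694], [615.2522513338995, -232.550911494965], [491.4827281344575, -222.21300927315679]] [ 561.4 -160.2   80. ]
gasket side [[ 526.6 -105.5   82. ]
 [ 607.2 -110.7   82. ]
 [ 599.3 -216.8   82. ]
 [ 515.4 -210.2   82. ]] [ 562.1 -160.8   82. ]
```

```bash
python3 - <<'E'
from h import *
im=cv2.imread("pics/top0.png");H,S,V=cv2.split(cv2.cvtColor(im,cv2.COLOR_BGR2HSV))
red=((H<8)|(H>172))&(S>150)&(V>110)
for lo in (90,100):
    m=((S<35)&(V>lo)&(V<135))|red
    k,r=rect("top",m,.019,(140,182,202,240));print("plate top",np.round(r[0],1),np.round(r[1],1),round(r[2],1))
im=cv2.imread("pics/side0.png");H,S,V=cv2.split(cv2.cvtColor(im,cv2.COLOR_BGR2HSV))
print([(H[p],S[p],V[p]) for p in [(142,245),(130,240),(133,275),(146,255)]])
print("shelf corner at z:",np.round(cast("side",[[290,204]],.25),3),np.round(cast("side",[[290,204]],.15),3))
# blade top end points: red blob split: bright top face
red=((H<8)|(H>172))&(S>150)&(V>110)
k,r=rect("side",red,.074,(225,105,290,160));print("red side",r)
s=env.get_state();print(s["tool_pos"],s["tool_rot"])
E
```

```text
plate top [493.1 118.6] [110.9  87.1] 66.6
plate top [493.5 119.1] [109.8  86.2] 66.4
[(np.uint8(98), np.uint8(45), np.uint8(62)), (np.uint8(15), np.uint8(66), np.uint8(124)), (np.uint8(100), np.uint8(9), np.uint8(81)), (np.uint8(101), np.uint8(28), np.uint8(74))]
shelf corner at z: [[ 0.62  -0.303  0.25 ]] [[ 0.614 -0.218  0.15 ]]
red side ((496.621337890625, 102.12705993652344), (34.98402404785156, 54.3958740234375), 10.1793851852417)
[0.26236934 0.56654052 0.25525646] [[-9.07375370e-01  4.20319942e-01 -1.04118686e-03]
 [ 4.20321183e-01  9.07373679e-01 -1.76349033e-03]
 [ 2.03515401e-04 -2.03778059e-03 -9.99997903e-01]]
```

The rows are not in the units I measure in: shifts go in shares of 0.4 m and turns go in shares of 2 pi rad. I convert before sending: -0.2 m / 0.4 = -0.5, -0.155 m / 0.4 = -0.3875.

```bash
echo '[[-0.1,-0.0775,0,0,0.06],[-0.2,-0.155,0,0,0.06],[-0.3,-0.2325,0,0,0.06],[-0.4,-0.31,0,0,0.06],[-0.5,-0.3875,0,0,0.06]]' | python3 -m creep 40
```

```text
refused: ROWS must be one flat list, 5 numbers to a row, no inner brackets. Nothing was moved.
```

I used the wrong layout. The manual says one flat list, 5 numbers to a row, no inner brackets; once more.

```bash
echo '[-0.1,-0.0775,0,0,0.06,-0.2,-0.155,0,0,0.06,-0.3,-0.2325,0,0,0.06,-0.4,-0.31,0,0,0.06,-0.5,-0.3875,0,0,0.06]' | python3 -m creep 40; echo '[-0.1,-0.0775,0,0,0.06,-0.2,-0.155,0,0,0.06,-0.3,-0.2325,0,0,0.06,-0.4,-0.31,0,-0.0038,0.06,-0.4925,-0.385,0,-0.0038,0.06]' | python3 -m creep; echo '[0,0,0.075,0,0.06,0,0,0.15,0,0.06,0,0,0.15,0,0.06]' | python3 -m creep; python3 - <<'E'
from h import *
s=env.get_state();print(s["tool_pos"],s["tool_rot"],s["wrist_force"])
R=s["tool_rot"];print("to go",R.T@(np.array([.493,.118,.0695])-s["tool_pos"]))
a=env.get_image("top")[:,:,::-1];b=env.get_image("side")[:,:,::-1]
c=np.hstack([cv2.resize(a[150:250,120:220],(400,400)),cv2.resize(b[50:180,190:320],(400,400))]);cv2.imwrite("pics/g1.png",c)
E
```

```text
t: 0.72
tool_pos: [0.3793, 0.3407, 0.2559]
tool_rot: [[-0.907, 0.42, -0.0], [0.42, 0.907, -0.0], [0.0, -0.001, -1.0]]
wrist_force: [1.2, -0.4, -0.2]
opening: 0.0603
gripper_force: 0.0
t: 1.35
tool_pos: [0.4933, 0.1182, 0.2559]
tool_rot: [[-0.917, 0.399, -0.001], [0.399, 0.917, 0.0], [0.0, -0.0, -1.0]]
wrist_force: [-0.4, 0.2, -0.6]
opening: 0.0601
gripper_force: 0.0
t: 1.72
tool_pos: [0.4904, 0.1193, 0.1935]
tool_rot: [[-0.917, 0.399, -0.007], [0.399, 0.917, -0.001], [0.006, -0.003, -1.0]]
wrist_force: [-1.1, 0.7, 0.8]
opening: 0.0602
gripper_force: 0.0
[0.49042646 0.11931817 0.1935255 ] [[-9.16981721e-01  3.98871515e-01 -6.78508530e-03]
 [ 3.98885234e-01  9.17000552e-01 -7.47193023e-04]
 [ 5.92389295e-03 -3.39163268e-03 -9.99976702e-01]] [-1.06571294  0.71545142  0.83586037]
to go [-0.0036204   0.0002384   0.12400614]
```

View pics/g1.png

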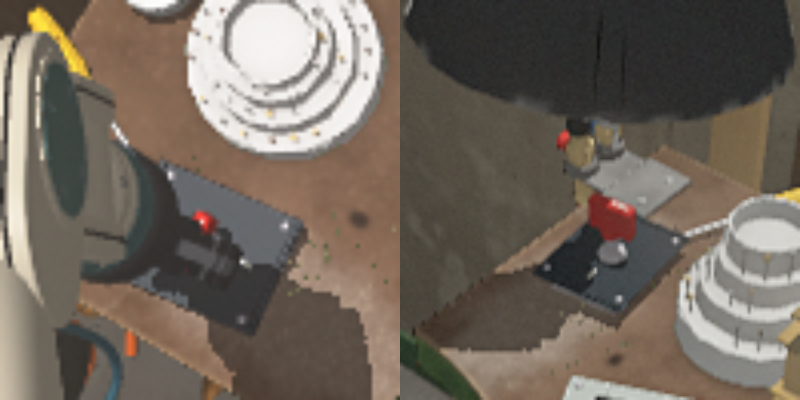

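The gripper stands straight above the cover (handle top at about (206,220) in the left crop). In the side view a hanging black shade or basket with leaves hides the gripper. It hangs nearer that camera, above about z 0.45 and right of the collector, so I will carry low.

Scaled: 0.09 m / 0.4 = 0.225, 0.06 m / 0.4 = 0.15.

```bash
echo '[0,0,0.075,0,0.06,0,0,0.15,0,0.06,0,0,0.225,0,0.06,0,0,0.225,0,0.06]' | python3 -m creep; python3 - <<'E'
from h import *
s=env.get_state()
R=s["tool_rot"];print("to go",R.T@(np.array([.493,.118,.0695])-s["tool_pos"]))
b=env.get_image("side")[:,:,::-1];cv2.imwrite("pics/g2.png",cv2.resize(b[70:190,180:340],None,fx=5,fy=5,interpolation=cv2.INTER_CUBIC))
E
```

```text
t: 2.33
tool_pos: [0.492, 0.12, 0.1057]
tool_rot: [[-0.917, 0.398, -0.003], [0.398, 0.917, -0.0], [0.002, -0.001, -1.0]]
wrist_force: [0.1, 0.4, 0.8]
opening: 0.06
gripper_force: 0.0
to go [-0.00183187 -0.00136734  0.03619575]
```

View pics/g2.png

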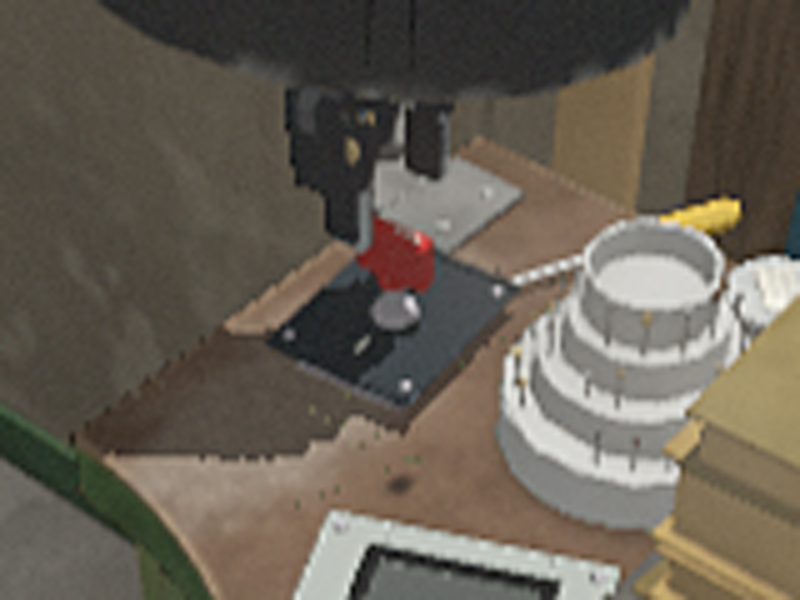

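The fingers straddle the red handle, near finger at about (345,200) and far one at (430,150) in the crop, handle top at (405,240). I go down, close and lift.

Scaled: 0.036 m / 0.4 = 0.09, -0.001 m / 0.4 = -0.0025.

```bash
echo '[-0.005,-0.0025,0.045,0,0.06,-0.005,-0.0025,0.09,0,0.06,-0.005,-0.0025,0.09,0,0.03,-0.005,-0.0025,0.09,0,0.0,-0.005,-0.0025,0.09,0,0]' | python3 -m creep 60; echo '[0,0,0,0,0,0,0,0,0,0,0,0,0,0,0]' | python3 -m creep
```

```text
t: 3.0
tool_pos: [0.4959, 0.1183, 0.0719]
tool_rot: [[-0.917, 0.398, 0.003], [0.398, 0.917, 0.0], [-0.003, 0.001, -1.0]]
wrist_force: [-0.2, 0.0, 2.4]
opening: 0.0108
gripper_force: 60.0
t: 3.38
tool_pos: [0.4959, 0.1183, 0.071]
tool_rot: [[-0.917, 0.398, 0.003], [0.398, 0.917, 0.0], [-0.002, 0.001, -1.0]]
wrist_force: [2.2, 1.6, 2.5]
opening: 0.0112
gripper_force: 60.2
```

```bash
echo '[0,0,-0.05,0,0,0,0,-0.125,0,0,0.025,-0.01,-0.2,0,0,0.05,-0.02,-0.275,0,0,0.07,-0.03,-0.3,0,0]' | python3 -m creep; echo '[-0.04,-0.09,0,0,0,-0.085,-0.2,0,-0.008,0,-0.13,-0.3,0,-0.0239,0,-0.175,-0.4,0,-0.0398,0,-0.2175,-0.5,0,-0.0503,0]' | python3 -m creep; echo '[0,0,0,0,0,0,0,0,0,0]' | python3 -m creep;  python3 - <<'E'
from h import *
s=env.get_state();R=s["tool_rot"];print(R.round(4).tolist());print("to go",R.T@(np.array([.5627,-.1617,.191])-s["tool_pos"]))
a=env.get_image("top")[:,:,::-1];b=env.get_image("side")[:,:,::-1]
cv2.imwrite("pics/ta.png",a);cv2.imwrite("pics/sa.png",b)
cv2.imwrite("pics/g3.png",np.hstack([cv2.resize(a[100:250,180:330],(400,400)),cv2.resize(b[70:270,160:360],(400,400))]))
E
```

```text
t: 4.0
tool_pos: [0.4632, 0.1182, 0.1905]
tool_rot: [[-0.917, 0.398, -0.001], [0.398, 0.917, -0.0], [0.001, -0.0, -1.0]]
wrist_force: [0.1, 0.2, -4.4]
opening: 0.0107
gripper_force: 61.1
t: 4.62
tool_pos: [0.4622, -0.1006, 0.1882]
tool_rot: [[-0.996, 0.091, -0.004], [0.091, 0.996, 0.001], [0.004, 0.001, -1.0]]
wrist_force: [0.7, -0.1, -3.7]
opening: 0.0112
gripper_force: 61.1
t: 4.88
tool_pos: [0.4626, -0.0992, 0.1887]
tool_rot: [[-0.996, 0.095, -0.003], [0.095, 0.996, 0.002], [0.004, 0.002, -1.0]]
wrist_force: [0.7, 0.8, -4.7]
opening: 0.0111
gripper_force: 61.2
[[-0.9955, 0.0947, -0.0035], [0.0946, 0.9955, 0.0019], [0.0036, 0.0015, -1.0]]
to go [-0.10555707 -0.05274627 -0.00277432]
```

View pics/g3.png

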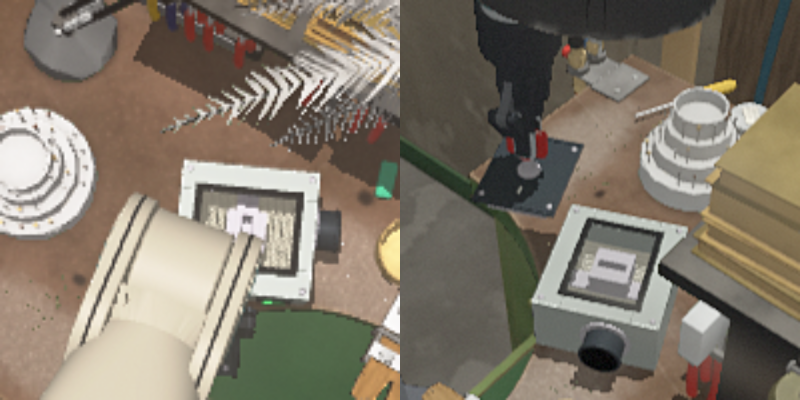

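The cover hangs level from the gripper. In the side crop its plate corners are at about (508,135), (584,147), (520,215) and (475,197), well clear of the collector. I now measure its edges against the gasket in that same view.

```bash
cat >> h.py <<'E'
def edges(n,g,quad,w=4):
    """refine a quad's pixel corners: strongest gradient across each edge, cv2.fitLine, intersect"""
    g=cv2.GaussianBlur(g.astype(np.float32),(0,0),.7);L=[];q=np.array(quad,float)
    for a,b in zip(q,np.roll(q,-1,0)):
        d=(b-a)/np.linalg.norm(b-a);nn=np.array([-d[1],d[0]]);s=np.arange(-w,w+.01,.25)
        p=(a+(b-a)*np.linspace(.1,.9,30)[:,None])[:,None]+nn*s[:,None]
        v=cv2.remap(g,p[...,0].astype(np.float32),p[...,1].astype(np.float32),cv2.INTER_LINEAR)
        gr=np.abs(np.gradient(v,axis=1));pk=s[gr[:,2:-2].argmax(1)+2];ok=abs(pk-np.median(pk))<1.2
        e=(a+(b-a)*np.linspace(.1,.9,30)[:,None])+nn*pk[:,None]
        vx,vy,x,y=cv2.fitLine(e[ok].astype(np.float32),cv2.DIST_HUBER,0,.01,.01).ravel();L.append((np.cross([x,y,1],[x+vx*50,y+vy*50,1])));
        print("  edge pts",ok.sum(),"shift %.2f"%np.median(pk))
    c=[np.cross(L[i-1],L[i]) for i in range(4)];return np.array([k[:2]/k[2] for k in c])
def summ(name,P):
    """corners in order; prints centre, side lengths, direction angles (mod 90)"""
    P=P[:,:2]*1000;e=np.roll(P,-1,0)-P;print(name,"centre",P.mean(0).round(1),"sides",np.hypot(*e.T).round(1),"ang",(np.degrees(np.arctan2(e[:,1],e[:,0]))%90).round(1))
E
python3 - <<'E'
from h import *
b=cv2.imread("pics/sa.png")
q=np.array([[508,135],[584,147],[520,215],[475,197]])-[400,0]
g=cv2.cvtColor(b,cv2.COLOR_BGR2GRAY)
s=env.get_state();z=s["tool_pos"][2]-.071+.019;print("plate z",z,"tcp",s["tool_pos"])
c=edges("side",g,q/2+[160,70]);print(c.round(1).tolist());summ("plate",cast("side",c,z))
b0=cv2.imread("pics/side0.png");g0=cv2.cvtColor(b0,cv2.COLOR_BGR2GRAY)
for nm,k,zz in(("colltop",[[186,255],[378,295],[322,455],[120,412]],.08),("gasket",[[213,278],[335,300],[299,428],[163,400]],.082)):
    c=edges("side",g0,np.array(k)/3.3+[190,95]);summ(nm,cast("side",c,zz))
t0=cv2.cvtColor(cv2.imread("pics/top0.png"),cv2.COLOR_BGR2GRAY)
for nm,k,zz in(("colltop",[[475,60],[680,80],[668,272],[458,252]],.08),("gasket",[[496,95],[656,109],[643,232],[485,217]],.082)):
    c=edges("top",t0,np.array(k)/4+[130,145]);summ("top "+nm,cast("top",c,zz))
E
```

```text
plate z 0.13726103282170843 tcp [ 0.46314596 -0.09868266  0.18926103]
  edge pts 19 shift -2.25Traceback (most recent call last):
  File "<stdin>", line 6, in <module>
  File "h.py", line 27, in edges
    vx,vy,x,y=cv2.fitLine(e[ok].astype(np.float32),cv2.DIST_HUBER,0,.01,.01).ravel();L.append((np.cross([x,y,1],[x+vx*50,y+vy*50,1])));
              ~~~~~~~~~~~^^^^^^^^^^^^^^^^^^^^^^^^^^^^^^^^^^^^^^^^^^^^^^^^^^^
cv2.error: OpenCV(4.12.0) /io/opencv/modules/imgproc/src/linefit.cpp:50: error: (-215:Assertion failed) count > 0 in function 'fitLine2D_wods'
```

```bash
python3 - <<'E'
t=open("h.py").read()
t=t.replace("ok=abs(pk-np.median(pk))<1.2","mo=max(pk,key=lambda x:(abs(pk-x)<.8).sum());ok=abs(pk-mo)<1")
t=t.replace("np.median(pk))","mo)")
open("h.py","w").write(t)
E
python3 - <<'E'
from h import *
b=cv2.imread("pics/sa.png")
q=np.array([[508,135],[584,147],[520,215],[475,197]])-[400,0]
g=cv2.cvtColor(b,cv2.COLOR_BGR2GRAY)
z=.1377
c=edges("side",g,q/2+[160,70]);print(c.round(1).tolist());summ("plate",cast("side",c,z))
b0=cv2.imread("pics/side0.png");g0=cv2.cvtColor(b0,cv2.COLOR_BGR2GRAY)
for nm,k,zz in(("colltop",[[186,255],[378,295],[322,455],[120,412]],.08),("gasket",[[213,278],[335,300],[299,428],[163,400]],.082)):
    c=edges("side",g0,np.array(k)/3.3+[190,95]);summ(nm,cast("side",c,zz))
t0=cv2.cvtColor(cv2.imread("pics/top0.png"),cv2.COLOR_BGR2GRAY)
for nm,k,zz in(("colltop",[[475,60],[680,80],[668,272],[458,252]],.08),("gasket",[[496,95],[656,109],[643,232],[485,217]],.082)):
    c=edges("top",t0,np.array(k)/4+[130,145]);summ("top "+nm,cast("top",c,zz))
E
```

```text
edge pts 20 shift -2.75
  edge pts 14 shift 3.00
  edge pts 16 shift 0.50
  edge pts 24 shift -2.00
[[213.7, 133.4], [250.7, 141.7], [217.4, 174.8], [195.2, 169.0]]
plate centre [452. -99.] sides [ 85.2 117.6  48.6 112.8] ang [81.8 66.7 80.8 84.8]
  edge pts 15 shift -0.75
  edge pts 17 shift -0.75
  edge pts 30 shift -1.50
  edge pts 30 shift -1.00
colltop centre [ 561.1 -160.4] sides [133.  142.3 128.5 140.6] ang [84.8 82.7 84.1 84.5]
  edge pts 30 shift -0.50
  edge pts 23 shift 0.00
  edge pts 30 shift -1.00
  edge pts 30 shift -1.50
gasket centre [ 560.3 -161.1] sides [ 85.  108.8  85.2 108.6] ang [84.5 85.  84.4 84.8]
  edge pts 30 shift -0.25
  edge pts 25 shift 0.75
  edge pts 30 shift 0.75
  edge pts 30 shift -1.00
top colltop centre [ 558.9 -161.1] sides [139.7 129.6 138.7 129.6] ang [84.7 84.6 84.7 85. ]
  edge pts 30 shift -0.75
  edge pts 26 shift 0.00
  edge pts 25 shift -0.75
  edge pts 30 shift -1.25
top gasket centre [ 558.6 -161. ] sides [109.6  85.4 108.5  86. ] ang [84.5 83.8 84.8 84.6]
```

Scaled: -0.105 m / 0.4 = -0.2625, -0.095 m / 0.4 = -0.2375.

```bash
echo '[-0.075,-0.0375,0,0,0,-0.15,-0.075,0,0,0,-0.2,-0.1,0,0,0,-0.2375,-0.12,0.0075,0,0,-0.2625,-0.1325,0.0125,0,0]' | python3 -m creep; echo '[0,0,0.0075,0,0,0,0,0.0075,0,0,0,0,0.0075,0,0]' | python3 -m creep;  python3 - <<'E'
from h import *
a=env.get_image("top")[:,:,::-1];b=env.get_image("side")[:,:,::-1]
s=env.get_state();print(s["tool_pos"],s["tool_rot"].round(4).tolist(),s["wrist_force"])
cv2.imwrite("pics/tb.png",a);cv2.imwrite("pics/sb.png",b)
z=s["tool_pos"][2]-.052
y=-.0945;C,S=np.cos(y),np.sin(y);ce=s["tool_pos"][:2]-.0027*np.array([C,S])
P=np.array([[*(ce+np.array([[C,-S],[S,C]])@[i*.044,j*.056]),z] for i,j in((-1,1),(1,1),(1,-1),(-1,-1))])
q=proj("side",P);print(q.round(1).tolist());g=cv2.cvtColor(b.copy(),cv2.COLOR_BGR2GRAY)
c=edges("side",g,q);print(c.round(1).tolist());summ("plate",cast("side",c,z));print(ce)
cc=cv2.resize(b[90:260,180:350],(800,800),interpolation=cv2.INTER_CUBIC)[:600];
cv2.imwrite("pics/g4.png",np.hstack([cc])[:, :800])
E
```

```text
t: 5.6
tool_pos: [0.564, -0.1619, 0.1846]
tool_rot: [[-0.996, 0.093, -0.001], [0.093, 0.996, 0.001], [0.001, 0.0, -1.0]]
wrist_force: [-0.4, 0.4, -4.3]
opening: 0.0111
gripper_force: 61.2
t: 5.98
tool_pos: [0.563, -0.162, 0.1822]
tool_rot: [[-0.996, 0.094, -0.001], [0.094, 0.996, 0.0], [0.001, 0.0, -1.0]]
wrist_force: [-0.5, -0.0, -4.1]
opening: 0.0107
gripper_force: 61.2
[ 0.56334545 -0.16217522  0.18251693] [[-0.9956, 0.0936, 0.0], [0.0936, 0.9956, 0.0], [-0.0, 0.0, -1.0]] [ 0.08484451 -0.51517853 -3.93019562]
[[252.5, 161.7], [294.1, 169.8], [281.1, 211.0], [236.2, 201.4]]
  edge pts 16 shift 0.50
  edge pts 20 shift -2.50
  edge pts 27 shift -1.00
  edge pts 30 shift 1.00
[[253.7, 161.7], [296.5, 171.3], [283.7, 212.3], [236.8, 202.3]]
plate centre [ 564.2 -163.7] sides [ 91.3 110.9  91.5 114.5] ang [82.4 84.5 84.6 84.3]
[ 0.5606575  -0.16192045]
```

View pics/g4.png

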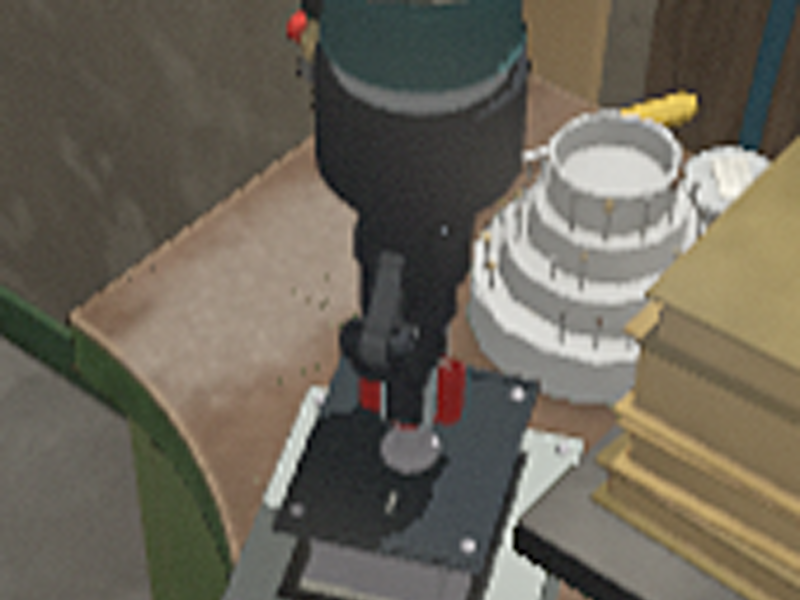

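The cover hangs over the opening. Its corner screws show at (297,510), (470,545) and (517,395) in the crop, and the diagonal pair gives the cover's centre.

```bash
python3 - <<'E'
from h import *
g=cv2.cvtColor(cv2.imread("pics/sb.png"),cv2.COLOR_BGR2GRAY)
sc=[]
for u,v in((297,510),(470,545),(517,395)):
    u,v=180+u/4.706-.4,90+v/4.706-.4;i,j=int(round(u)),int(round(v));p=g[j-3:j+4,i-3:i+4].astype(float);w=np.clip(p-np.median(p)-20,0,None)
    y,x=np.mgrid[j-3:j+4,i-3:i+4];sc.append([(w*x).sum()/w.sum(),(w*y).sum()/w.sum()])
sc=np.array(sc);P=cast("side",sc,.1825-.052+.001)*1000
print(sc.round(2),P.round(1),"centre",((P[0]+P[2])/2).round(1),"x-spacing",np.linalg.norm(P[1]-P[0]),"y",np.linalg.norm(P[2]-P[1]),"yaw",np.degrees(np.arctan2(*(P[1]-P[0])[1::-1])),np.degrees(np.arctan2(*(P[2]-P[1])[1::-1])))
E
```

```text
[[241.99 197.23]
 [279.12 205.5 ]
 [289.6  173.21]] [[ 520.5 -202.1  131.5]
 [ 593.6 -210.   131.5]
 [ 602.1 -122.4  131.5]] centre [ 561.3 -162.3  131.5] x-spacing 73.54882228923579 y 88.05117129707517 yaw -6.175881253465756 84.50598085795228
```

Scaled: 0.033 m / 0.4 = 0.0825, 0.001 m / 0.4 = 0.0025.

```bash
echo '[0.0023,0.0025,0.025,0,0,0.0023,0.0025,0.05,0,0,0.0023,0.0025,0.065,0,0,0.0023,0.0025,0.075,0,0,0.0023,0.0025,0.0825,0,0]' | python3 -m creep; echo '[0,0,0.005,0,0,0,0,0.01,0,0,0,0,0.01,0,0]' | python3 -m creep
```

```text
t: 6.7
tool_pos: [0.563, -0.1614, 0.149]
tool_rot: [[-0.996, 0.094, -0.0], [0.094, 0.996, 0.0], [0.0, 0.0, -1.0]]
wrist_force: [-0.4, 0.5, -3.2]
opening: 0.011
gripper_force: 61.2
t: 7.08
tool_pos: [0.5629, -0.1614, 0.1453]
tool_rot: [[-0.996, 0.094, -0.0], [0.094, 0.996, -0.0], [0.0, -0.0, -1.0]]
wrist_force: [0.5, 0.4, -4.8]
opening: 0.0108
gripper_force: 61.2
```

The rows are not in the units I measure in: shifts go in shares of 0.4 m and turns go in shares of 2 pi rad. I convert before sending: 0.006 m / 0.4 = 0.015, 0.005 m / 0.4 = 0.0125.

```bash
echo '[0,0,0.005,0,0,0,0,0.01,0,0,0,0,0.0125,0,0,0,0,0.015,0,0,0,0,0.015,0,0]' | python3 -m creep; echo '[0,0,0.0025,0,0,0,0,0.005,0,0,0,0,0.005,0,0]' | python3 -m creep
```

```text
t: 7.7
tool_pos: [0.5629, -0.1613, 0.1392]
tool_rot: [[-0.996, 0.094, -0.0], [0.094, 0.996, 0.0], [0.0, 0.0, -1.0]]
wrist_force: [0.6, 0.8, -3.6]
opening: 0.011
gripper_force: 61.2
t: 8.07
tool_pos: [0.563, -0.1614, 0.1382]
tool_rot: [[-0.996, 0.094, 0.0], [0.094, 0.996, -0.0], [-0.001, -0.0, -1.0]]
wrist_force: [-3.5, -0.6, 3.3]
opening: 0.0111
gripper_force: 62.1
```

Scaled: 0.001 m / 0.4 = 0.0025, 0.0005 m / 0.4 = 0.0013.

```bash
echo '[0.0013,0,0,0,0,0.0025,0,0,0,0,0.0025,0,0,0,0]' | python3 -m creep; echo '[0,0,0.0025,0,0,0,0,0.0025,0,0]' | python3 -m creep; python3 - <<'E'
from h import *
b=env.get_image("side")[:,:,::-1];a=env.get_image("top")[:,:,::-1]
s=env.get_state();print(s["tool_pos"],s["wrist_force"],s["torque"])
cv2.imwrite("pics/sc.png",b)
cv2.imwrite("pics/g5.png",cv2.resize(b[130:250,200:320],(600,600),interpolation=cv2.INTER_CUBIC))
E
```

```text
t: 8.45
tool_pos: [0.5629, -0.1614, 0.1379]
tool_rot: [[-0.996, 0.094, 0.002], [0.094, 0.996, -0.0], [-0.002, -0.0, -1.0]]
wrist_force: [0.4, -0.2, 2.8]
opening: 0.0109
gripper_force: 62.2
t: 8.7
tool_pos: [0.5629, -0.1614, 0.1367]
tool_rot: [[-0.996, 0.094, 0.002], [0.094, 0.996, -0.0], [-0.002, -0.0, -1.0]]
wrist_force: [2.1, 1.8, 3.5]
opening: 0.011
gripper_force: 62.2
[ 0.5628633  -0.16140157  0.13671853] [1.98467516 0.87068093 2.85556615] [ 0.19962697 -0.533345   -0.09285552]
```

View pics/g5.png

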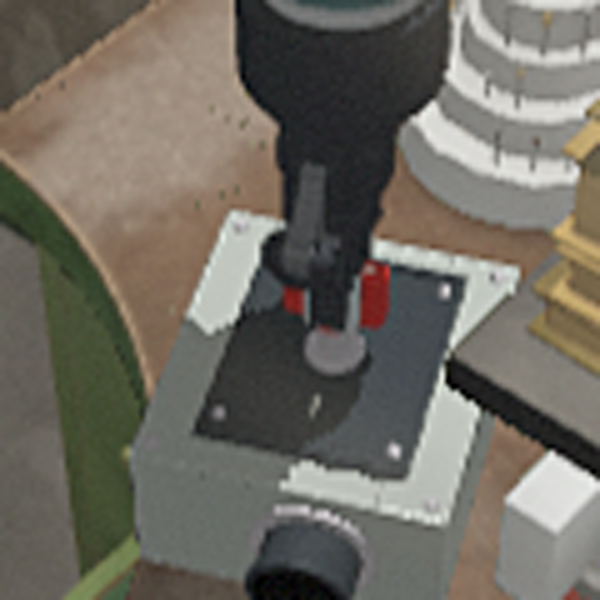

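The cover lies flat on the gasket, with an even light margin round the plate and screws at (218,412), (395,450) and (445,290) in the crop. The vertical force is a steady 3 N or so, which is the latch spring. I check the seating from the screws, then test the turn play gently.

Scaled: 0.2 rad / 6.2832 = 0.0318.

```bash
python3 - <<'E'
from h import *
g=cv2.cvtColor(cv2.imread("pics/sc.png"),cv2.COLOR_BGR2GRAY);sc=[]
for u,v in((218,412),(395,450),(445,290)):
    u,v=200+u/5-.4,130+v/5-.4;i,j=int(round(u)),int(round(v));p=g[j-3:j+4,i-3:i+4].astype(float);w=np.clip(p-np.median(p)-20,0,None)
    y,x=np.mgrid[j-3:j+4,i-3:i+4];sc.append([(w*x).sum()/w.sum(),(w*y).sum()/w.sum()])
P=cast("side",sc,.086)*1000
print(P.round(1),"centre",((P[0]+P[2])/2).round(1),np.linalg.norm(P[1]-P[0]),np.linalg.norm(P[2]-P[1]))
E
echo '[0,0,0,0.008,0,0,0,0,0.0159,0,0,0,0,0.0239,0,0,0,0,0.0318,0,0,0,0,0.0318,0]' | python3 -m creep 40; python3 -c "
from workcell import env
s=env.get_state();print(s['torque'],s['tool_rot'][:,1],s['q'][5])"
```

```text
[[ 519.9 -200.2   86. ]
 [ 595.2 -209.5   86. ]
 [ 604.6 -122.6   86. ]] centre [ 562.2 -161.4   86. ] 75.9144924289623 87.39002178691514
t: 9.43
tool_pos: [0.5628, -0.1616, 0.1367]
tool_rot: [[-0.957, 0.289, 0.002], [0.289, 0.957, -0.001], [-0.002, -0.0, -1.0]]
wrist_force: [3.3, 0.9, 3.1]
opening: 0.0112
gripper_force: 62.2
[-0.00712513 -0.64243009 -0.02448766] [ 2.89077348e-01  9.57305731e-01 -1.56296960e-04] -0.09673385895526668
```

Scaled: 0.05 rad / 6.2832 = 0.008.

```bash
cat > st.py <<'E'
from workcell import env
import numpy as np
T=[env.get_state()]
s=T[0];y=s["tool_rot"][:,1]
print("t %.2f turn %.3f z %.2f F %s tz %.3f grip %.0f"%(s["t"],np.radians(84.62)-np.arctan2(y[1],y[0]),s["tool_pos"][2]*1e3,np.round(s["wrist_force"],1),s["torque"][2],s["gripper_force"]))
E
echo '[0,0,0,0.0048,0,0,0,0,0.008,0,0,0,0,0.008,0]' | python3 -m creep 40 >/dev/null; python3 st.py; echo '[0,0,0,0.0032,0,0,0,0,0.0048,0,0,0,0,0.0048,0]' | python3 -m creep 40 >/dev/null; python3 st.py;  echo '[0,0,0,0.0048,0,0,0,0,0.0048,0]' | python3 -m creep 40 >/dev/null; python3 st.py
```

```text
t 9.80 turn 0.250 z 136.72 F [4.7 0.1 2.2] tz -0.002 grip 62
t 10.18 turn 0.280 z 136.71 F [ 4.7 -1.3  3.3] tz 0.081 grip 62
t 10.43 turn 0.310 z 136.80 F [ 4.6 -1.   4.4] tz 0.224 grip 62
```

Scaled: 0.002 m / 0.4 = 0.005, -0.0008 m / 0.4 = -0.002, -0.03 rad / 6.2832 = -0.0048.

```bash
echo '[-0.001,0,0,-0.0048,0,-0.002,0,0.0025,-0.0048,0,-0.002,0,0.005,-0.0048,0,-0.002,0,0.005,-0.0048,0]' | python3 -m creep >/dev/null; python3 st.py; for i in 1 2; do echo '[0,0,0.002,0,0,0,0,0.002,0,0]' | python3 -m creep >/dev/null; python3 st.py; done
```

```text
t 10.93 turn 0.279 z 135.62 F [ 2.6  1.7 11.3] tz 0.115 grip 63
t 11.18 turn 0.279 z 134.97 F [ 2.2  0.5 11.9] tz 0.205 grip 63
t 11.43 turn 0.279 z 134.26 F [ 2.4  2.5 10.3] tz 0.175 grip 63
```

Scaled: -0.06 rad / 6.2832 = -0.0095.

```bash
echo '[0,0,0,-0.0064,0,0,0,0,-0.0095,0,0,0,0,-0.0095,0]' | python3 -m creep >/dev/null; python3 st.py; echo '[0,0,0.002,0,0,0,0,0.002,0,0]' | python3 -m creep >/dev/null; python3 st.py; echo '[0,0,0,0.0048,0,0,0,0,0.0095,0,0,0,0,0.0095,0]' | python3 -m creep >/dev/null; python3 st.py
```

```text
t 11.80 turn 0.220 z 132.87 F [3.8 0.9 3.2] tz 0.007 grip 62
t 12.05 turn 0.220 z 131.84 F [4.9 0.8 5.7] tz 0.020 grip 62
t 12.43 turn 0.280 z 131.93 F [4.6 1.9 5.5] tz 0.098 grip 62
```

Scaled: 0.0008 m / 0.4 = 0.002, -0.06 rad / 6.2832 = -0.0095.

```bash
for i in 1 2 3; do echo '[0,0,0,-0.0095,0,0,0,0.002,-0.0095,0,0,0,0.002,-0.0095,0,0,0,0.002,0,0,0,0,0.002,0,0]' | python3 -m creep >/dev/null; python3 st.py; done
```

```text
t 13.05 turn 0.280 z 131.14 F [4.7 1.8 5.8] tz 0.025 grip 62
t 13.68 turn 0.280 z 130.36 F [5.  1.8 5.1] tz 0.054 grip 63
t 14.30 turn 0.280 z 129.47 F [5.1 2.5 4.7] tz -0.076 grip 62
```

Scaled: 0.04 rad / 6.2832 = 0.0064.

```bash
echo '[0,0,0,0.0032,0,0,0,0,0.0064,0,0,0,0,0.0064,0]' | python3 -m creep >/dev/null; python3 st.py; echo '[0,0,0,0,0]' | python3 -m creep >/dev/null; python3 st.py
```

```text
t 14.68 turn 0.320 z 129.32 F [5.5 1.4 3.3] tz 0.003 grip 62
t 14.80 turn 0.319 z 129.31 F [4.2 0.8 3.1] tz -0.076 grip 62
```

Scaled: 0.1 rad / 6.2832 = 0.0159.

```bash
echo '[0,0,0,0.008,0,0,0,0,0.0159,0,0,0,0,0.0159,0]' | python3 -m creep >/dev/null; python3 st.py; echo '[0,0,0,0.0127,0,0,0,0,0.0255,0,0,0,0,0.0318,0,0,0,0,0.0318,0]' | python3 -m creep >/dev/null; python3 st.py
```

```text
t 15.18 turn 0.420 z 129.17 F [5.4 1.1 2.3] tz 0.016 grip 62
t 15.68 turn 0.620 z 129.13 F [4.6 1.  3.5] tz -0.017 grip 62
```

Scaled: -0.0006 m / 0.4 = -0.0015, 0.0005 m / 0.4 = 0.0013, 0.46 rad / 6.2832 = 0.0732.

```bash
echo '[-0.0008,0.0008,0,0.0159,0,-0.0015,0.0013,0,0.035,0,-0.0015,0.0013,0,0.0541,0,-0.0015,0.0013,0,0.0732,0,-0.0015,0.0013,0,0.0732,0]' | python3 -m creep >/dev/null; python3 st.py; echo '[0,0,0,0.0191,0,0,0,0,0.0382,0,0,0,0,0.0573,0,0,0,0,0.07,0,0,0,0,0.0732,0]' | python3 -m creep >/dev/null; python3 st.py;  echo '[0,0,0,0.0016,0,0,0,0,0.0032,0,0,0,0,0.0032,0]' | python3 -m creep >/dev/null; python3 st.py
```

```text
t 16.30 turn 1.079 z 129.11 F [ 2.  -1.2  4.5] tz 0.030 grip 62
t 16.93 turn 1.539 z 129.09 F [-0.3 -0.7  5.7] tz -0.016 grip 63
t 17.30 turn 1.558 z 129.10 F [ 0.2 -1.4  3.9] tz -0.022 grip 63
```

Scaled: -0.002 m / 0.4 = -0.005, -0.001 m / 0.4 = -0.0025, 0.012 rad / 6.2832 = 0.0019.

```bash
echo '[0,0,0,0.0019,0,0,0,-0.0025,0.0019,0,0,0,-0.005,0.0019,0,0,0,-0.005,0.0019,0]' | python3 -m creep >/dev/null; python3 st.py; echo '[0,0,-0.0025,0,0,0,0,-0.0025,0,0]' | python3 -m creep >/dev/null; python3 st.py;  echo '[0,0,-0.0025,0,0,0,0,-0.0025,0,0]' | python3 -m creep >/dev/null; python3 st.py
```

```text
t 17.80 turn 1.570 z 130.99 F [-0.2 -1.6  5.8] tz 0.012 grip 62
t 18.05 turn 1.572 z 131.99 F [-3.4 -2.8  4.6] tz 0.022 grip 62
t 18.30 turn 1.572 z 132.57 F [-2.7 -5.3  3.3] tz -0.054 grip 62
```

Scaled: -0.1 m / 0.4 = -0.25, -0.08 m / 0.4 = -0.2.

```bash
echo '[0,0,0,0,0.01,0,0,0,0,0.025,0,0,0,0,0.04,0,0,0,0,0.04]' | python3 -m creep 40; echo '[0,0,-0.05,0,0.04,0,0,-0.125,0,0.04,0,0,-0.2,0,0.04,0,0,-0.25,0,0.04,0,0,-0.25,0,0.04]' | python3 -m creep; echo '[0,0,0,0,0.04]' | python3 -m creep; python3 - <<'E'
from h import *
b=env.get_image("side")[:,:,::-1];a=env.get_image("top")[:,:,::-1]
cv2.imwrite("pics/sd.png",b);cv2.imwrite("pics/td.png",a)
cv2.imwrite("pics/g6.png",np.hstack([cv2.resize(b[130:250,200:320],(480,480),interpolation=cv2.INTER_CUBIC),cv2.resize(a[145:225,230:310],(320,320)).copy() if 0 else cv2.resize(a[140:230,240:300],(320,480))]))
E
```

```text
t: 18.8
tool_pos: [0.5633, -0.1609, 0.1331]
tool_rot: [[0.094, 0.996, -0.0], [0.996, -0.094, 0.001], [0.001, -0.001, -1.0]]
wrist_force: [-0.0, -0.4, -0.5]
opening: 0.0401
gripper_force: 0.0
t: 19.42
tool_pos: [0.5648, -0.1618, 0.2355]
tool_rot: [[0.095, 0.996, 0.004], [0.996, -0.095, -0.001], [-0.001, 0.004, -1.0]]
wrist_force: [0.6, 0.0, 0.5]
opening: 0.0404
gripper_force: 0.0
t: 19.55
tool_pos: [0.5629, -0.1612, 0.2325]
tool_rot: [[0.095, 0.996, -0.001], [0.996, -0.095, 0.001], [0.001, -0.001, -1.0]]
wrist_force: [-0.1, -0.3, 0.0]
opening: 0.04
gripper_force: 0.0
```

View pics/g6.png

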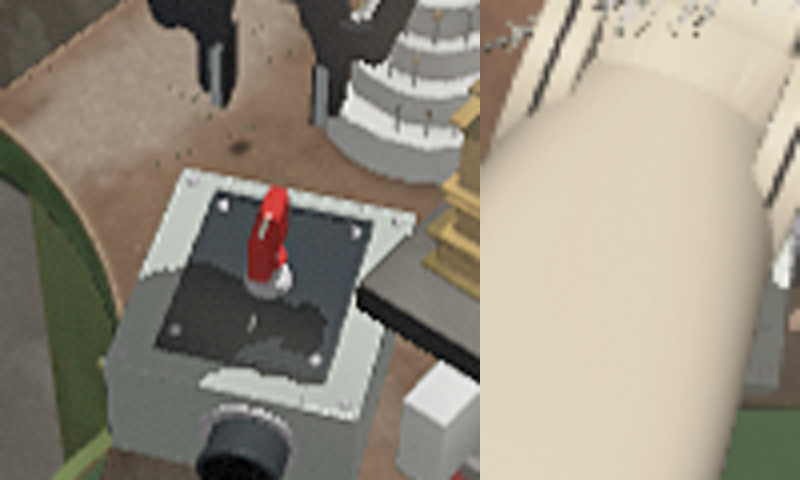

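The side view shows the plate flush on the gasket and the red blade now lying along the cover's y. Its far top end is at about (275,187) and its near foot at (262,280) in the crop. I check the blade's angle and height numerically.

```bash
python3 - <<'E'
from h import *
im=cv2.imread("pics/sd.png");H,S,V=cv2.split(cv2.cvtColor(im,cv2.COLOR_BGR2HSV))
red=(((H<8)|(H>172))&(S>130)&(V>80)).astype(np.uint8);m=np.zeros_like(red);m[170:205,250:285]=red[170:205,250:285]
k=np.argwhere(m)[:,::-1];print("red bbox",k.min(0),k.max(0),len(k))
y=np.radians(-5.35)
for ang in (1.35,1.57):
  for zt in (.1315,.135,.1385):
    a=y-ang;R=np.array([[np.cos(a),-np.sin(a)],[np.sin(a),np.cos(a)]])
    P=np.array([[*(R@[i*.021,j*.006]+[.5605,-.1608]),z] for i in(-1,1) for j in(-1,1) for z in(zt,zt-.03)])
    q=proj("side",P);h=cv2.convexHull(q.astype(np.float32));print(ang,zt,q.min(0).round(1),q.max(0).round(1),round(cv2.contourArea(h)))
g=cv2.cvtColor(im,cv2.COLOR_BGR2GRAY)
sc=[]
for u,v in((175,330),(316,358),(357,230),(224,204)):
    u,v=200+u/4-.4,130+v/4-.4;i,j=int(round(u)),int(round(v));p=g[j-3:j+4,i-3:i+4].astype(float);w=np.clip(p-np.median(p)-20,0,None)
    yy,x=np.mgrid[j-3:j+4,i-3:i+4];sc.append([(w*x).sum()/w.sum(),(w*yy).sum()/w.sum()])
summ("screws",cast("side",sc,.086))
E
```

```text
red bbox [262 176] [271 199] 162
1.35 0.1315 [262.5 176.5] [269.5 202.4] 160
1.35 0.135 [262.5 175.3] [269.6 201.3] 161
1.35 0.1385 [262.5 174.1] [269.6 200.1] 162
1.57 0.1315 [260.3 176.3] [271.7 202.6] 204
1.57 0.135 [260.3 175.1] [271.8 201.5] 206
1.57 0.1385 [260.3 173.9] [271.8 200.4] 207
screws centre [ 562.  -159.2] sides [74.9 92.7 73.6 88.7] ang [83.6 84.2 86.7 83.3]
```

```bash
python3 -c "
from workcell import env
print(env.sign_off())"
```

```text
the job is handed in; nothing more can be done
None
```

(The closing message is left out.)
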